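Reset the tripped breaker under the push-latch flap

ROBOT

A 7-joint arm with a two-finger parallel gripper is mounted at the origin on the work surface; the furniture and walls round the work are solid. World frame = base frame: x ahead of the robot, y to its left, z up, the work surface at z = 0. Lengths are in m, angles in rad, forces in N, time in s.
With the tool pointing down it reaches from about 0.4 to 0.925 m from the base axis. Payload 4.1 kg.
Tool frame: the origin (TCP) lies at the very end of the fingers, on their centre line; the grasp point (between the pads) lies 19 mm behind it (ctrl.hold_point_z is the distance from the TCP to the grasp point, in m); z points along the fingers, x is the direction in which the jaws open and shut, and the axes are right-handed (so a half turn about z gives the same grasp; the last joint's range is limited). The gripper opens to 85 mm and grips with 20 to 120 N. Pads are 22 mm wide; open, the fingers measure 114 mm over their backs; the gripper's body (76 mm by 85 mm) begins 54 mm behind the grasp point. The pads swing forward as they close: fully open they stand 13 mm farther back than shut.
Start: joints at [-1.285, 0.398, 0.045, 1.537, -0.019, 1.207, -0.051], TCP at [0.244, 0.603, 0.231] pointing down, gripper open.
Joint ranges: [-2.82, 2.82], [-0.49, 2.23], [-1.37, 1.46], [0, 2.46], [-1.36, 4.5], [0.23, 2], [-2.94, 2.94]. Speed limits (rad/s): [2.57, 2.57, 3.14, 3.14, 3.14, 3.14, 3.14].

INTERFACE

Orientations are given as [roll, pitch, yaw] about the fixed x, y, z axes, in that order (R = Rz(yaw) Ry(pitch) Rx(roll)).
In Python, from plant import ctrl gives the robot as it stands.
- The arm moves only by the tool move_arm, never from a script. Its argument "motion" is a list of rows, each a list of 5 numbers: the shift along the tool's x, y, z in m, then the turn about the tool's z in rad, then the opening, from 0 (shut) to 1 (fully open). In form: [[tx, ty, tz, twist, grip], ...]. A call has 1 to 12 rows; each row is the pose to reach, as a shift and turn from the pose commanded when the call began, along the tool's axes at that moment; what a row does not reach only later rows make up. A row lasts 1/10 s, in which the tool goes at most 50 mm and 8.59 degrees, less where a joint would pass 70% of its speed; a pose out of reach is approached as far as the arm can. A call with a gripper value outside its range is refused whole. The fingers move at their own pace and stop on an object; "newtons" is the grip in N (left out, the last holds). Time passes only in rows, so rows that repeat a pose let the fingers close. It gives the time, the measured TCP pose, the force and the opening at its end, in the units of the state.
- ctrl.read_state(): the state, without advancing time (a new reading comes with each control period).
- ctrl.camera(name): name is "scene" or "side" or "wrist"; returns a dict with "frame" (420x560x3 uint8, blue, green, red), "depth" (420x560 float32, m along the optical axis (not along the pixel's ray), 0 where there is no reading), "fx", "fy", "cx", "cy" (pixels), "R" (3x3) and "t" (3): a world point X has camera coordinates R X + t. Camera axes: x right, y down, z forward; pixel columns grow to the right and rows downward; lengths in m; the calibration is good to about 2 mm. The wrist camera is an equidistant fisheye: a pixel r from the principal point sees the ray r / f radians off the axis. A picture is of the moment at which its call begins.
- ctrl.job_done(): hands the job in, once; it reports no verdict.
The state is a dict: "time": time; "q": joint angles; "joint_vel": joint speeds; "tau": joint torques, N m; "tool_pos": TCP position; "tcp_rot": TCP orientation; "ft_force": force on the tool from outside, world axes, zero at the start; "ft_torque": the same for the moment, N m; "gripper_width": finger opening in m.
Only numpy, scipy, OpenCV 4.12 (cv2) and the standard library are available. Lean on these libraries where they do the work, as an engineer would, in place of code of your own. Each camera call takes 0.05 s, during which the arm holds its last target.

TASK

The breaker under the narrow flap has tripped. Press that flap down at its ribs until its push latch lets go, take the hand off and check that the flap springs up and stands open by itself for two seconds, then push the breaker's popped-out button fully in with the fingertips, leaving the flap standing open. Do not grip or carry anything, and leave the wide flap shut and the loose things where they lie.

Things in the scene. Friction and masses are not known exactly. Their poses are not given: they have to be found in the camera images.
- breaker_box: Grey plastic enclosure 130 mm (x) x 110 mm (y) x 72 mm high, fixed to the worktop, a row of vent slots in its front. Origin: centre of its underside, at worktop height; x points to its back (the hinge side), -x is its front, z is up. The flap in its top is narrow, 62 mm wide (y) and 87 mm long, in an opening 65 x 90 mm centred on the box; below it is a well with the breaker. The two boxes may stand either way round.
- breaker_flap (a joint): Angle (rad) of the narrow flap. 0 shut and latched, growing as it swings up to its stop at 2.1 (leaning back). Push-push latch: pushed beyond about -0.07 (stop -0.115; the ribs go 7 mm down) and let go, it unlatches; its spring swings it up within about 1.5 s and it stays. Pushed right down again it latches shut. It takes about 3 N at the ribs up to the stop; latched, it cannot be pulled up.
- breaker_flap_press (a point): Centre of the five low ribs on top of the narrow flap (grey, 4 mm thick; its top is 73 mm above the worktop when shut; hinged along its back edge, 45 mm behind the box's origin and 71 mm up), 62 mm from its hinge and 26 mm from its free front edge; where to press it. It moves with the flap.
- reset_button (a joint): Travel (m) of the breaker's button: 0 popped out (tripped), 0.008 fully in, straight down. It moves against about 3 N of friction and stays where it is left. Upright white round button 15 mm across in the well, 12 mm in front of the box's origin and 57 mm in front of the hinge, on the box's middle line.
- reset_button_top (a point): Centre of the button's top face, 64 mm above the worktop when out (8 mm below the box's top), 56 mm when fully in. It moves with the button.
- spares_box: Grey plastic enclosure 130 mm (x) x 110 mm (y) x 72 mm high, fixed to the worktop, a row of vent slots in its front. Origin: centre of its underside, at worktop height; x points to its back (the hinge side), -x is its front, z is up. Its flap is wide, 92 mm (y) by 87 mm; it looks otherwise the same and is to be left alone.
- spares_flap (a joint): Angle (rad) of the wide flap, which must stay shut: 0 shut and latched. It has the same latch as the narrow flap.
- sanding_block: Loose brown sanding block 65 x 101 x 32 mm, bystander. Origin: centre of its underside.
- tape_roll: Loose roll of cream masking tape 96 x 101 x 24 mm, lying flat, bystander. Origin: centre of its underside.
- tape_measure: Loose black pocket tape measure 35 x 70 x 60 mm, bystander. Origin: centre of its underside.
- pencil: Loose dark pencil 9 x 172 x 8 mm, bystander. Origin: centre of its underside.

How it is judged:
By the outcome, as a careful person would: the job done as asked, in the order asked, and still so for the second after the job is handed in, with the robot touching nothing.
It also fails if it takes over 40 s, if anything falls off the work surface, if the arm or the gripper's body presses on something with over 40 N, if the wrist force passes 120 N, or if a joint passes its speed limit or range.

## Working session

There is one attempt and no reset: what is moved stays moved. The work goes in short steps, Python scripts to look and compute and a tool call to move; the robot and the scene stay as the last step left them, time stands still between calls to the robot, and variables do not carry over. Pictures are saved under pics/ and viewed, and the job is handed in when it is done.

Besides the shell and the picture viewer there is one more tool, called by a JSON object that holds its "method" and its "body", one argument or row to a line. move_arm: Moves the arm, as the interface text tells. Its arguments: {"type":"object","properties":{"motion":{"type":"array"},"newtons":{"type":"number"}},"required":["motion"]}

```bash
ls; mkdir -p pics
python3 - <<'E'
from plant import ctrl
import cv2,numpy as np
s=ctrl.read_state();print({k:np.round(v,3).tolist() for k,v in s.items()})
for n in("scene","side","wrist"):
    c=ctrl.camera(n);cv2.imwrite(f"pics/{n}0.png",c["frame"]);np.savez(f"{n}0.npz",**c);print(n,c["fx"],c["cx"],c["cy"],np.round(c["R"],3).tolist(),np.round(c["t"],3))
E
```

```text
pics
{'time': 0.0, 'q': [-1.285, 0.399, 0.045, 1.538, -0.019, 1.207, -0.051], 'joint_vel': [-0.002, -0.0, -0.002, 0.001, 0.001, -0.001, -0.001], 'tau': [0.001, -47.512, 1.365, -25.422, 0.012, 0.009, -0.0], 'tool_pos': [0.244, 0.602, 0.23], 'tcp_rot': [3.141, 0.002, 1.186], 'ft_force': [-1.148, -0.87, 0.012], 'ft_torque': [-0.021, 0.03, 0.014], 'gripper_width': 0.085}
scene 546.489868481479 276.05076178358115 198.92382827519373 [[0.779, -0.627, -0.006], [-0.314, -0.381, -0.87], [0.543, 0.679, -0.494]] [-0.543  0.251  0.889]
side 523.8977949445655 280.45666393637924 214.6195727486128 [[0.951, -0.308, -0.009], [-0.202, -0.6, -0.774], [0.233, 0.738, -0.633]] [-0.597  0.151  1.009]
wrist 325.19226210127806 276.4547180446062 210.82950269168546 [[0.376, 0.927, -0.002], [0.892, -0.361, 0.27], [0.249, -0.103, -0.963]] [-0.649 -0.036  0.379]
```

View pics/scene0.png

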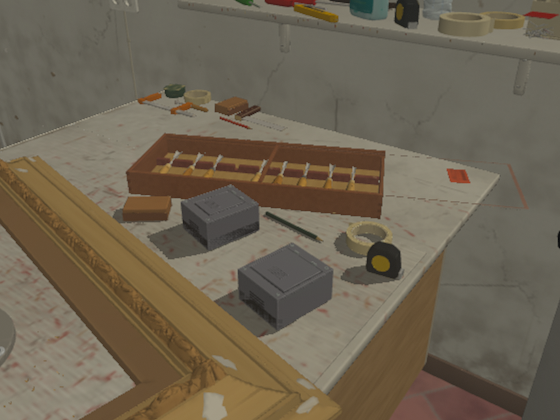

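View pics/side0.png

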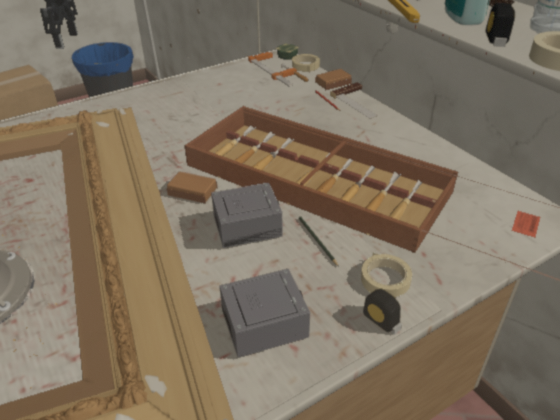

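View pics/wrist0.png

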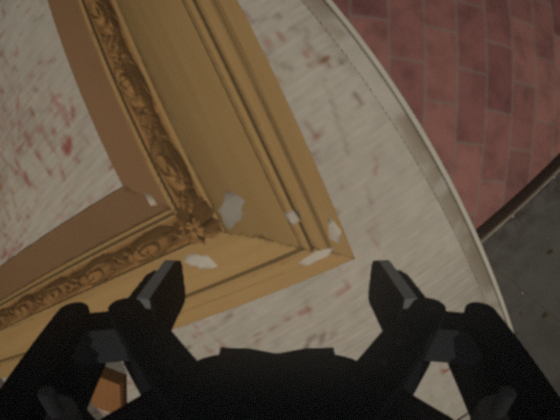

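Run:
```python
import cv2,numpy as np
a=cv2.imread("pics/side0.png")[170:360,180:330];b=cv2.imread("pics/scene0.png")[180:330,160:350]
f=lambda i:cv2.convertScaleAbs(cv2.resize(i,None,fx=3.1,fy=3.1,interpolation=cv2.INTER_CUBIC),alpha=1.7)
cv2.imwrite("pics/z1.png",f(a));cv2.imwrite("pics/z2.png",f(b))
for n in("side","scene"):
    c=np.load(n+"0.npz");d=c["depth"];v,u=np.mgrid[:420,:560]
    P=np.stack([(u-c["cx"])/c["fx"]*d,(v-c["cy"])/c["fy"]*d,d],-1)
    W=(P-c["t"])@c["R"]
    W[d==0]=np.nan
    np.save(n+"_W.npy",W)
    z=W[...,2]
    g=c["frame"].max(-1).astype(int)-c["frame"].min(-1)
    m=((z>.066)&(z<.08)&(g<25)).astype(np.uint8)
    k,l,st,ce=cv2.connectedComponentsWithStats(m)
    for i in range(1,k):
        if st[i,4]>300:
            p=W[l==i];r=cv2.minAreaRect((p[:,:2]*1000).astype(np.float32))
            print(n,st[i],ce[i].round(),np.round(r[0],1),np.round(r[1],1),round(r[2],1),np.median(p[:,2]).round(4))
```

```text
side [ 238    0  322  171 1538] [416.  92.] [1072.   626.4] [  22.1 1488.1] 15.2 0.073
side [ 211  183   72   44 2095] [246. 204.] [555.8  18. ] [116.8 130.1] 87.9 0.0728
side [ 219  268   91   67 3805] [263. 301.] [ 515.  -252.3] [130.7 113. ] 1.2 0.0731
scene [   0   27  560  134 2304] [310.  99.] [1003.7  888.5] [  27.5 2528.9] 15.0 0.073
scene [ 181  184   78   41 1712] [219. 204.] [554.9  17.7] [116.4 130.9] 87.6 0.073
scene [ 238  242   96   61 3028] [285. 271.] [ 514.9 -253.3] [132.  113.3] 1.9 0.0731
```

View pics/z1.png

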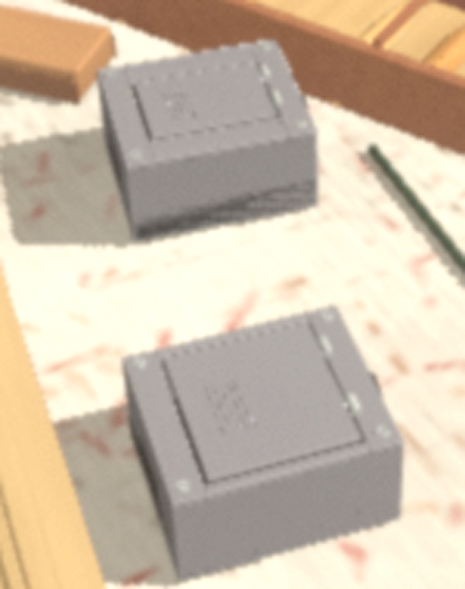

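View pics/z2.png

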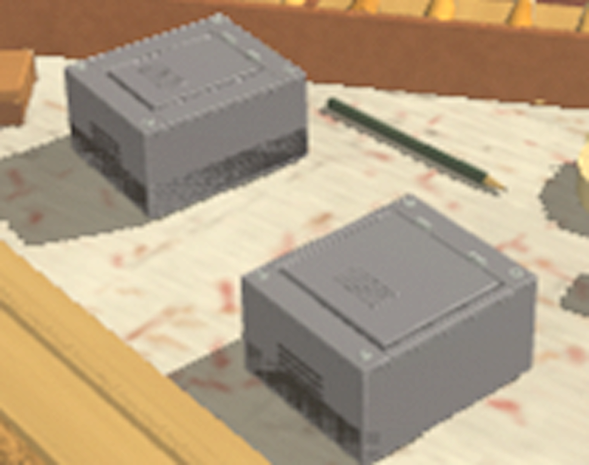

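Run:
```python
import numpy as np
W=np.load("side_W.npy");S=np.load("scene_W.npy")
print("ribs",W[204,238],"hinge screw",W[194,266],W[201,270],"narrow flap corners",W[197,223],W[214,229],W[190,263],W[207,271])
for n,A in(("side",W),("scene",S)):
    m=(A[...,0]>0.1)&(A[...,0]<.75)&(A[...,1]>-.2)&(A[...,1]<.75)
    q=A[m];h=q[q[:,2]>.078];print(n,np.nanmax(q[:,2]),len(h),np.nanmin(h,0),np.nanmax(h,0))
a=1.186;X=np.array([np.cos(a),np.sin(a)]);Y=np.array([np.sin(a),-np.cos(a)])
for nm,t in(("press",(.5377,.0185)),):
    d=np.array(t)-[.244,.603];print(nm,d@X,d@Y)
```

```text
ribs [0.53828544 0.01214407 0.07439012] hinge screw [0.60398567 0.02720754 0.07395892] [0.60486345 0.0008208  0.07416   ] narrow flap corners [0.51471276 0.05012529 0.07107332] [ 0.51291705 -0.0123644   0.07294641] [0.60262396 0.04548808 0.07208319] [ 0.60158057 -0.01682722  0.07213981]
side 0.3600248810454418 1777 [ 0.15857768 -0.15587176  0.07801829] [0.56753373 0.66842048 0.36002488]
scene 0.08691529023872188 515 [ 0.23533862 -0.15891158  0.07800965] [0.60082697 0.52029949 0.08691529]
press -0.43151210565908427 0.4916271378490648
```

{"method": "move_arm", "body": {
  "motion": [
    [-0.432,0.492,0,-0.347,0],
    [-0.432,0.492,0,-0.347,0],
    [-0.432,0.492,0,-0.347,0],
    [-0.432,0.492,0,-0.347,0],
    [-0.432,0.492,0,-0.347,0],
    [-0.432,0.492,0,-0.347,0],
    [-0.432,0.492,0,-0.347,0],
    [-0.432,0.492,0,-0.347,0],
    [-0.432,0.492,0,-0.347,0],
    [-0.432,0.492,0,-0.347,0],
    [-0.432,0.492,0,-0.347,0],
    [-0.432,0.492,0,-0.347,0]
  ]
}}

```text
time: 1.35
tool_pos: [0.5137, 0.0645, 0.2314]
tcp_rot: [3.141, -0.0, 1.533]
ft_force: [0.7, 0.7, 0.2]
gripper_width: 0.0
```

{"method": "move_arm", "body": {
  "motion": [
    [-0.048,0.022,0.07,0,0],
    [-0.048,0.022,0.07,0,0],
    [-0.048,0.022,0.07,0,0],
    [-0.048,0.022,0.07,0,0]
  ]
}}

```text
time: 1.75
tool_pos: [0.5331, 0.0177, 0.161]
tcp_rot: [-3.14, -0.0, 1.532]
ft_force: [0.9, 0.3, 0.7]
gripper_width: 0.0004
```

Run:
```python
from plant import ctrl
import cv2,numpy as np
for n in("side","wrist"):
    c=ctrl.camera(n);cv2.imwrite(f"pics/{n}1.png",cv2.convertScaleAbs(c["frame"],alpha=1.6))
s=ctrl.read_state();print({k:np.round(v,4).tolist() for k,v in s.items()})
```

```text
{'time': 1.85, 'q': [-0.4434, 0.2747, 0.3899, 1.9022, -0.1255, 0.986, 1.5378], 'joint_vel': [-0.0083, -0.0087, -0.0016, -0.0034, 0.0015, -0.0047, 0.0042], 'tau': [0.6177, -34.4211, 3.5656, -22.0794, 0.0511, 0.0202, -0.0038], 'tool_pos': [0.5342, 0.0193, 0.1625], 'tcp_rot': [3.1397, -0.0015, 1.5352], 'ft_force': [0.171, -0.2946, 0.1244], 'ft_torque': [0.0297, -0.018, -0.0312], 'gripper_width': 0.0002}
```

View pics/side1.png

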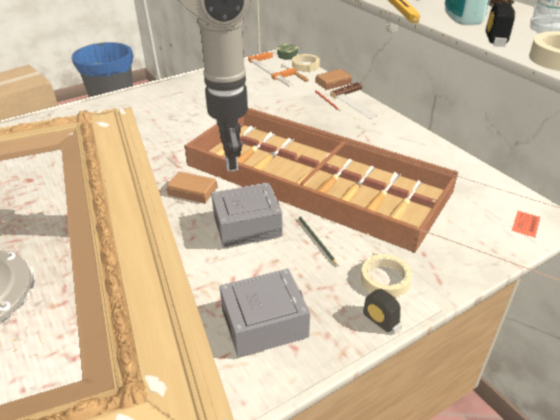

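View pics/wrist1.png

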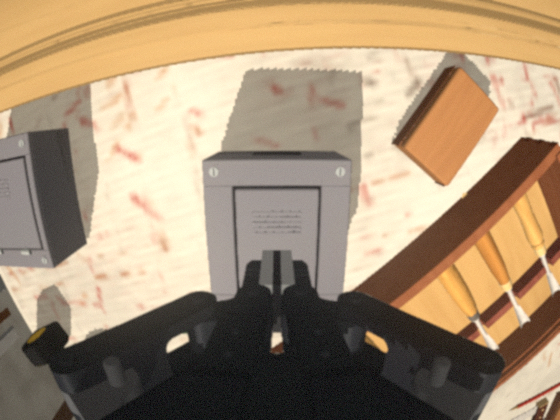

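```bash
cat > h.py <<'E'
import numpy as np
def fray(c,u,v,z):
    a=np.array([(u-c["cx"])/c["fx"],(v-c["cy"])/c["fy"]]);r=np.hypot(*a)
    d=np.array([*(a/r*np.sin(r)),np.cos(r)])@c["R"];o=-np.array(c["R"]).T@c["t"]
    return o+d*(z-o[2])/d[2]
E
python3 - <<'E'
from plant import ctrl
from h import *
c=ctrl.camera("wrist")
for n,p in dict(ribs=(277,222),fl=(235,187),fr=(320,187),boxfl=(206,161),boxfr=(351,160),ribL=(253,222),ribR=(302,222)).items(): print(n,fray(c,*p,.073).round(4))
E
```

```text
ribs [0.5407 0.0198 0.073 ]
fl [ 0.5127 -0.01    0.073 ]
fr [0.515  0.0522 0.073 ]
boxfl [ 0.4924 -0.0302  0.073 ]
boxfr [0.4955 0.0754 0.073 ]
ribL [0.5401 0.0017 0.073 ]
ribR [0.5414 0.0385 0.073 ]
```

{"method": "move_arm", "body": {
  "motion": [
    [0,0.005,0.04,0,0],
    [0,0.005,0.07,0,0],
    [0,0.005,0.08,0,0],
    [0,0.005,0.08,0,0]
  ]
}}

```text
time: 2.3
tool_pos: [0.5379, 0.0184, 0.081]
tcp_rot: [-3.14, -0.0, 1.535]
ft_force: [-0.7, -0.2, 0.6]
gripper_width: 0.0002
```

{"method": "move_arm", "body": {
  "motion": [
    [0,0.001,0.004,0,0],
    [0,0.001,0.008,0,0],
    [0,0.001,0.011,0,0],
    [0,0.001,0.013,0,0],
    [0,0.001,0.0145,0,0],
    [0,0.001,0.0145,0,0]
  ]
}}

```text
time: 2.9
tool_pos: [0.5407, 0.0175, 0.0674]
tcp_rot: [3.139, -0.001, 1.533]
ft_force: [1.0, 0.5, 2.9]
gripper_width: 0.0001
```

{"method": "move_arm", "body": {
  "motion": [
    [0,0,0.001,0,0],
    [0,0,0.001,0,0]
  ]
}}

```text
time: 3.1
tool_pos: [0.5408, 0.0175, 0.0667]
tcp_rot: [3.139, -0.001, 1.533]
ft_force: [0.9, 0.7, 7.1]
gripper_width: -0.0002
```

{"method": "move_arm", "body": {
  "motion": [
    [0,-0.005,-0.05,0,0],
    [0,-0.03,-0.09,0,0],
    [0,-0.06,-0.13,0,0],
    [0,-0.09,-0.15,0,0],
    [0,-0.09,-0.15,0,0]
  ]
}}

```text
time: 3.6
tool_pos: [0.4472, 0.0206, 0.2177]
tcp_rot: [3.141, -0.003, 1.534]
ft_force: [0.9, -0.1, -0.1]
gripper_width: -0.0001
```

Run:
```python
from plant import ctrl
import cv2,numpy as np
c=ctrl.camera("wrist");cv2.imwrite("pics/wrist2.png",cv2.convertScaleAbs(c["frame"],alpha=1.6))
s=ctrl.read_state();print(s["time"],s["tool_pos"])
```

```text
3.65 [0.44836213 0.02077521 0.21644599]
```

View pics/wrist2.png

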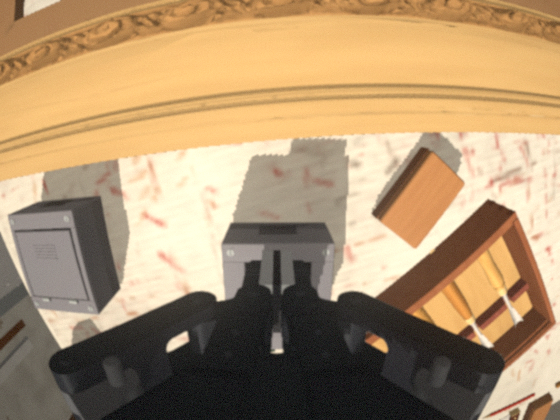

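The wrist view shows the box front edge at about (278,230), but the fingers hide the flap. I'll wait out the swing of up to 1.5 s, then check with the fixed cameras at the start and end of two seconds.

{"method": "move_arm", "body": {
  "motion": [
    [0,0,0,0,0],
    [0,0,0,0,0],
    [0,0,0,0,0],
    [0,0,0,0,0],
    [0,0,0,0,0],
    [0,0,0,0,0],
    [0,0,0,0,0],
    [0,0,0,0,0],
    [0,0,0,0,0],
    [0,0,0,0,0],
    [0,0,0,0,0],
    [0,0,0,0,0]
  ]
}}

```text
time: 4.85
tool_pos: [0.4495, 0.0208, 0.2158]
tcp_rot: [3.141, -0.0, 1.533]
ft_force: [-0.2, -0.1, 0.2]
gripper_width: 0.0
```

Run:
```python
from plant import ctrl
import cv2,numpy as np
o=[]
for n in("side","scene"):
    c=ctrl.camera(n);o.append(cv2.convertScaleAbs(c["frame"],alpha=1.6))
cv2.imwrite("pics/two3.png",np.hstack([o[0][100:380,120:440],o[1][100:380,100:420]]))
print(ctrl.read_state()["time"])
```

```text
4.95
```

View pics/two3.png

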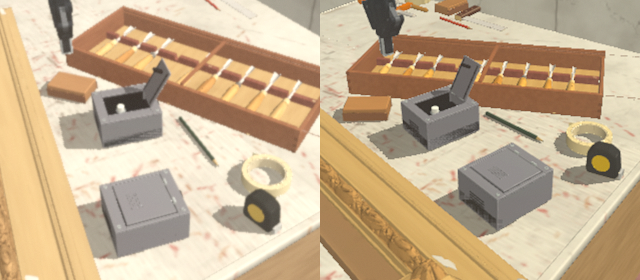

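Both views show the narrow flap standing open at side (155,80) and scene (465,80) of the composite, with the white button exposed. The wide flap is shut. I'll hold for two more seconds and check again.

{"method": "move_arm", "body": {
  "motion": [
    [0,0,0,0,0],
    [0,0,0,0,0],
    [0,0,0,0,0],
    [0,0,0,0,0],
    [0,0,0,0,0],
    [0,0,0,0,0],
    [0,0,0,0,0],
    [0,0,0,0,0],
    [0,0,0,0,0],
    [0,0,0,0,0],
    [0,0,0,0,0],
    [0,0,0,0,0]
  ]
}}

```text
time: 6.15
tool_pos: [0.4495, 0.0207, 0.2158]
tcp_rot: [3.142, -0.0, 1.533]
ft_force: [0.4, 0.6, 0.6]
gripper_width: -0.0002
```

{"method": "move_arm", "body": {
  "motion": [
    [0,0,0,0,0],
    [0,0,0,0,0],
    [0,0,0,0,0],
    [0,0,0,0,0],
    [0,0,0,0,0],
    [0,0,0,0,0],
    [0,0,0,0,0],
    [0,0,0,0,0],
    [0,0,0,0,0],
    [0,0,0,0,0]
  ]
}}

```text
time: 7.15
tool_pos: [0.4495, 0.0207, 0.2158]
tcp_rot: [3.142, -0.0, 1.533]
ft_force: [-0.2, 1.3, 0.7]
gripper_width: 0.0003
```

Run:
```python
from plant import ctrl
import cv2,numpy as np
o=[]
for n in("side","scene"):
    c=ctrl.camera(n);o.append(cv2.convertScaleAbs(c["frame"],alpha=1.6))
    f=c["frame"].astype(int);d=c["depth"];v,u=np.mgrid[:420,:560]
    W=(np.stack([(u-c["cx"])/c["fx"]*d,(v-c["cy"])/c["fy"]*d,d],-1)-c["t"])@c["R"]
    x,y,z=W[...,0],W[...,1],W[...,2]
    m=(d>0)&(abs(x-.545)<.025)&(abs(y-.018)<.025)&(z>.03)&(z<.08)
    t=m&(abs(z-.064)<.005)&(f.min(-1)>90)
    p=W[t];print(n,len(p),p.mean(0).round(4),p.min(0).round(4),p.max(0).round(4))
    fl=W[(d>0)&(x>.55)&(x<.68)&(abs(y-.018)<.033)&(z>.085)];print("flap",len(fl),fl.min(0).round(3),fl.max(0).round(3))
cv2.imwrite("pics/two4.png",np.hstack([cv2.resize(o[0][140:250,190:320],None,fx=3,fy=3),cv2.resize(o[1][140:250,160:290],None,fx=3,fy=3)]))
s=ctrl.read_state();print(s["time"],s["tool_pos"],s["tcp_rot"])
```

```text
side 36 [0.5431 0.0161 0.0636] [0.5365 0.0079 0.0596] [0.5508 0.0258 0.0663]
flap 518 [ 0.604 -0.015  0.085] [0.647 0.045 0.15 ]
scene 33 [0.5428 0.0152 0.0634] [0.5368 0.0085 0.0593] [0.5509 0.0264 0.066 ]
flap 637 [ 0.604 -0.015  0.085] [0.648 0.047 0.15 ]
7.25 [0.44954686 0.02072844 0.21579316] [ 3.14155386e+00 -9.27404236e-05  1.53305859e+00]
```

View pics/two4.png

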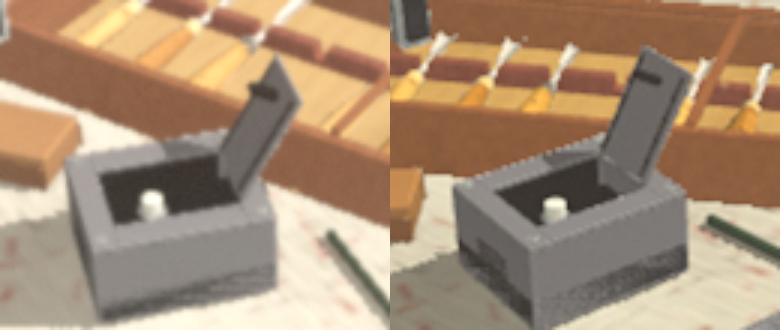

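The flap stood open at both 4.95 s and 7.25 s, with its tip at x≈0.648, z≈0.15. The button is at about (0.543, 0.017) with its top near z 0.064. Next I'll move over it.

{"method": "move_arm", "body": {
  "motion": [
    [0,0.045,0,0,0],
    [0.001,0.09,0,0,0],
    [0.001,0.094,0.04,0,0],
    [0.001,0.094,0.085,0,0],
    [0.001,0.094,0.12,0,0],
    [0.001,0.094,0.138,0,0],
    [0.001,0.094,0.141,0,0],
    [0.001,0.094,0.141,0,0],
    [0.001,0.094,0.141,0,0]
  ]
}}

```text
time: 8.15
tool_pos: [0.5448, 0.0183, 0.0762]
tcp_rot: [3.139, -0.001, 1.533]
ft_force: [-0.4, -0.3, -0.0]
gripper_width: 0.0006
```

{"method": "move_arm", "body": {
  "motion": [
    [0,0,0.005,0,0],
    [0,0,0.009,0,0],
    [0,0,0.012,0,0],
    [0,0,0.015,0,0],
    [0,0,0.0175,0,0],
    [0,0,0.019,0,0],
    [0,0,0.019,0,0],
    [0,0,0.019,0,0]
  ]
}}

```text
time: 8.95
tool_pos: [0.5438, 0.0183, 0.0561]
tcp_rot: [3.141, -0.0, 1.533]
ft_force: [-0.8, -0.3, 4.4]
gripper_width: 0.0003
```

{"method": "move_arm", "body": {
  "motion": [
    [0,0,0.001,0,0],
    [0,0,0.001,0,0],
    [0,0,0.001,0,0]
  ]
}}

```text
time: 9.25
tool_pos: [0.5438, 0.0183, 0.056]
tcp_rot: [3.141, -0.001, 1.533]
ft_force: [-2.5, 0.7, 10.9]
gripper_width: -0.0002
```

{"method": "move_arm", "body": {
  "motion": [
    [0,0,-0.03,0,0],
    [0,0,-0.07,0,0],
    [0,-0.02,-0.11,0,0],
    [0,-0.05,-0.145,0,0],
    [0,-0.09,-0.16,0,0],
    [0,-0.09,-0.16,0,0],
    [0,-0.09,-0.16,0,0]
  ]
}}

```text
time: 9.95
tool_pos: [0.4533, 0.0217, 0.2149]
tcp_rot: [3.14, -0.001, 1.534]
ft_force: [1.0, -1.1, -0.1]
gripper_width: 0.0001
```

Run:
```python
from plant import ctrl
import cv2,numpy as np
o=[]
for n in("side","scene"):
    c=ctrl.camera(n);o.append(cv2.convertScaleAbs(c["frame"],alpha=1.6))
    f=c["frame"].astype(int);d=c["depth"];v,u=np.mgrid[:420,:560]
    W=(np.stack([(u-c["cx"])/c["fx"]*d,(v-c["cy"])/c["fy"]*d,d],-1)-c["t"])@c["R"]
    x,y,z=W[...,0],W[...,1],W[...,2]
    t=(d>0)&(abs(x-.545)<.02)&(abs(y-.018)<.02)&(z>.045)&(z<.07)&(f.min(-1)>90)
    p=W[t];print(n,len(p),p.mean(0).round(4),p.min(0).round(4),p.max(0).round(4))
    fl=W[(d>0)&(x>.55)&(x<.68)&(abs(y-.018)<.033)&(z>.085)];print("flap",len(fl),fl.min(0).round(3),fl.max(0).round(3))
    w=W[(d>0)&(abs(x-.515)<.04)&(abs(y+.253)<.04)&(z>.06)];print("wide flap z",np.percentile(w[:,2],[5,50,95]).round(4))
cv2.imwrite("pics/two5.png",np.hstack([o[0][100:380,120:440],o[1][100:380,100:420]]))
s=ctrl.read_state();print(s["time"],s["tool_pos"],s["ft_force"])
```

```text
side 46 [0.5431 0.0154 0.0556] [0.5348 0.0074 0.0511] [0.553  0.0244 0.059 ]
flap 539 [ 0.604 -0.015  0.085] [0.646 0.048 0.149]
wide flap z [0.0716 0.0737 0.0756]
scene 26 [0.5416 0.016  0.056 ] [0.5339 0.0097 0.0529] [0.5523 0.0232 0.0581]
flap 647 [ 0.603 -0.015  0.085] [0.649 0.046 0.151]
wide flap z [0.0719 0.0737 0.0754]
10.05 [0.45391336 0.02154429 0.21418151] [-0.51804664 -0.65280933  0.03729818]
```

View pics/two5.png

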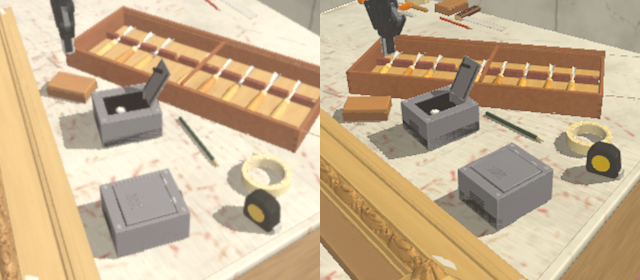

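The button top is now at z≈0.056 (fully in), and the narrow flap is still open. The wide flap is shut and the loose things look unmoved.

```bash
python3 -c "
from plant import ctrl
print(ctrl.job_done())"
```

```text
the job is handed in; nothing more can be done
None
```

The breaker is reset: its button is fully in and the narrow flap stands open. I handed the job in at about 10 s.

- **Flap:** I pressed it at its ribs with the closed fingertips until the force rose from 3 N to about 7 N, then took the hand away. It sprang up, and pictures at 4.95 s and 7.25 s both show it standing open with nothing touching it.
- **Button:** I pushed it in until it stopped moving at z = 56.0 mm and about 11 N. After the hand was off, the depth images from both fixed cameras put its top at about 56 mm, down from 64 mm.
- **Last checks:** The narrow flap is still open, with its tip about 150 mm up. The wide flap is shut, its top at about 73.7 mm. The loose things look unmoved in the pictures, though I did not measure them. No check failed or disagreed.

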